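Tilt a clip to the set inspection angle and hold it

TASK

Lay the loose black clip from the table top, right of the tilting plate, flat, base down, inside the rimmed blue tray of that inspection plate and let go of it. Then take the plate by its red handle bar, swing it up until the bar is level with the yellow pointer's knob (plate and pointer at the same angle), and finish still holding it there, motionless, with the clip lying in the tray. Leave the yellow pointer as it is set and do not disturb the other parts on the bench.

Things in the scene. Friction and masses are not known exactly. Their poses are not given: they have to be found in the camera images.
- clip: black moulded clip, the only loose one on the table top, 46 x 67 x 28 mm, about 26 g, lying on its flat base; solid block for the fingers. Origin in the middle of its underside; x is the 46 mm width (grasp across it), y the 67 mm length, z up. It can lie at any yaw
- clip_mid (a point): centre of the clip, 14 mm above its underside; axes as the clip
- hinge_mid (a point): middle of the plate's hinge axis, 45 mm above the table, on the fixed stand, whose place and yaw vary. x points from the hinge (nearer the robot) level to the handle side, y along the axis to the side with arc and pointer, z up. The grey base is 12 mm high, x = -30 to 150 mm; free table below the bar. Arc at y = 90 mm, up to 137 mm from the axis; hinge cheeks end 58 mm above the table
- plate (a joint): angle of the tilting plate, rad: 0 = level on its rest, as at the start; grows as the handle is raised; 1.15 = end stop. About 0.5 kg, little hinge friction: it falls back when let go. At angle a the bar's middle lies at x = 175 mm * cos a, z = 175 mm * sin a in the frame of hinge_mid
- tray_mid (a point): middle of the blue tray floor, the plate's top, 49 mm above the table when level, 74 mm from the hinge axis; axes turn with the plate (at 0 those of hinge_mid), z is the floor's normal. The tray is 102 mm in x, 134 mm in y inside its rims; rims 8 mm high, the one at the hinge 14 mm (it stops the clip from sliding down)
- handle_mid (a point): middle of the red bar, 175 mm from the hinge axis and 45 mm above the table when the plate is level; red, round, 14 mm thick, 136 mm long along y, carried by two side arms at y = 62 and -62 mm; 38 mm open gap between bar and plate edge, for a finger. It can turn between the fingers while the plate swings
- mark (a joint): angle at which the yellow pointer is set, rad, same hinge axis, same zero and same direction as joint plate (0.4 to 0.9). Stiff, stays where it is set; it sits beside the plate and is not to be moved
- knob_mid (a point): middle of the yellow knob (20 mm wide) at the end of the pointer, 175 mm from the hinge axis and 101 mm from the plate's middle along y; when plate and pointer have the same angle, the red bar is exactly in line with it. x points along the pointer, y along the hinge axis
- gauge_block: steel gauge block 22 x 56 x 12 mm lying on the table, bystander; origin in the middle of its underside
- spare_punch: dark steel punch standing upright, 16 mm wide, 53 mm high, bystander; origin at its foot
- hex_key: hex key 33 x 98 x 7 mm lying on the table, bystander; origin at the middle of its underside
Mind the look-alikes: they are no part of the job. Of the things shaped like the clip, the black one is meant.

How it is judged:
By the outcome, as a careful person would: the job done as asked, in the order asked, and still so for the second after the job is handed in, while the arm keeps its last pose, push and grip.
It also fails if it takes over 48 s, if anything falls off the work surface, if the arm or the gripper's body presses on something with over 40 N, if the wrist force passes 120 N, or if a joint passes its speed limit or range.

ROBOT

A 6-joint arm with a two-finger parallel gripper is mounted at the origin on a cart in front of the work surface, level with it; the furniture and walls round the work are solid. World frame = base frame: x ahead of the robot, y to its left, z up, the work surface at z = 0. Lengths are in m, angles in rad, forces in N, time in s.
With the tool pointing down it reaches from about 0.3 to 0.775 m from the base axis. Payload 14.6 kg.
Tool frame: the origin (TCP) lies at the very end of the fingers, on their centre line; the grasp point (between the pads) lies 19 mm behind it; z points along the fingers, y is the line along which they close (so a half turn about z gives the same grasp; the last joint's range is limited). The gripper opens to 85 mm and grips with 20 to 120 N. Pads are 22 mm wide; open, the fingers measure 114 mm over their backs; the gripper's body (76 mm by 85 mm) begins 54 mm behind the grasp point. The pads swing forward as they close: fully open they stand 13 mm farther back than shut.
Start: joints at [-0.067, 0.3, 1.521, -0, 1.321, -0.067], TCP at [0.55, -0, 0.231] pointing down, gripper open.
Joint ranges: [-3.03, 3.03], [-0.79, 2.21], [0.23, 2.52], [-1.04, 4.18], [0, 3.07], [-2.55, 2.55]. Speed limits (rad/s): [2.22, 2.22, 2.57, 3.14, 3.14, 3.14].

INTERFACE

Orientations are given as a rotation vector (axis times angle).
In Python, from cell import arm gives the robot as it stands.
- The arm moves only by the tool drive_tool, never from a script. Its argument "steps" is a list of rows, each a list of 7 numbers: the turn, a rotation vector about the tool's x, y, z in rad, then the shift along the tool's x, y, z in m, then the closure, from 0 (fully open) to 1 (shut). A call has 1 to 20 rows; each row is the pose to reach, as a shift and turn from the pose commanded when the call began, along the tool's axes at that moment; what a row does not reach only later rows make up. A row lasts 1/8 s, in which the tool goes at most 62.5 mm and 10.7 degrees, less where a joint would pass 70% of its speed; a pose out of reach is approached as far as the arm can. A call with a gripper value outside its range is refused whole. The fingers move at their own pace and stop on an object; the grip force is fixed at half the most. Time passes only in rows, so rows that repeat a pose let the fingers close. It gives the time, the measured TCP pose, the force, the opening and the grip force at its end, in the units of the state.
- arm.get_obs(): the state, without advancing time (a new reading comes with each control period).
- arm.camera(name): name is "scene" or "side" or "wrist"; returns a dict with "color" (384x512x3 uint8, red, green, blue), "intrinsics" (3x3 intrinsics, pixels), "view" (4x4, takes a point from world to camera coordinates). Camera axes: x right, y up, looking along -z (the intrinsics and any distortion apply to the point x, -y, -z); pixel columns grow to the right and rows downward; lengths in m; the calibration is good to about 2 mm. The wrist camera is an equidistant fisheye: a pixel r from the principal point sees the ray r / f radians off the axis. A picture is of the moment at which its call begins. There is no depth.
- arm.close_job(): hands the job in; it is judged then, once.
The state is a dict: "time": time; "joint_positions": joint angles; "dq": joint speeds; "effort": joint torques, N m; "tcp_pos": TCP position; "eef_rot": TCP orientation; "force": force on the tool from outside, world axes, zero at the start; "torque": the same for the moment, N m; "width": finger opening in m; "gripper_force": force on a finger pad.
Only numpy, scipy, OpenCV 4.12 (cv2) and the standard library are available. Lean on these libraries where they do the work, as an engineer would, in place of code of your own. Each camera call takes 0.05 s, during which the arm holds its last target. There are 200 camera calls.

## Working session

There is one attempt and no reset: what is moved stays moved. The work goes in short steps, Python scripts to look and compute and a tool call to move; the robot and the scene stay as the last step left them, time stands still between calls to the robot, and variables do not carry over. Pictures are saved under pics/ and viewed, at most 10 in all, crops included, and the job is handed in when it is done.

Besides the shell and the picture viewer there is one more tool, called after "Emit:" as a command line: name --pt "numbers of a row" for each row, then --argument value for the rest. drive_tool: Moves the arm, as the interface text tells. Its arguments: {"type":"object","properties":{"steps":{"type":"array","items":{"type":"array","items":{"type":"number"}}}},"required":["steps"]}

```bash
mkdir -p pics; cat > h.py <<'E'
import numpy as np,cv2
from scipy.spatial.transform import Rotation as R
from cell import arm
def snap(n,f):
    c=arm.camera(n); np.savez(''+f+'.npz',**{k:np.array(c[k]) for k in('color','intrinsics','view')})
    cv2.imwrite('pics/'+f+'.png',c['color'][:,:,::-1]); return c
def load(f): return dict(np.load(''+f+'.npz'))
def ray(c,u,v,fish=False):
    K=c['intrinsics'];V=c['view']
    a=(u-K[0,2])/K[0,0];b=(v-K[1,2])/K[1,1]
    if fish:
        t=np.hypot(a,b);s=np.sin(t)/max(t,1e-9);d=np.array([a*s,-b*s,-np.cos(t)])
    else: d=np.array([a,-b,-1.])
    d=V[:3,:3].T@d; o=-V[:3,:3].T@V[:3,3]
    return o,d/np.linalg.norm(d)
def onz(c,u,v,z,fish=False):
    o,d=ray(c,u,v,fish);return o+d*(z-o[2])/d[2]
def tri(rs):
    A=sum(np.eye(3)-np.outer(d,d) for o,d in rs);b=sum((np.eye(3)-np.outer(d,d))@o for o,d in rs)
    p=np.linalg.solve(A,b);return p,[np.linalg.norm(np.cross(p-o,d)) for o,d in rs]
def proj(c,p,fish=False):
    K=c['intrinsics'];V=c['view'];q=V[:3,:3]@p+V[:3,3];x,y,z=q[0],-q[1],-q[2]
    if fish:
        r=np.hypot(x,y);t=np.arctan2(r,z);x,y,z=x/r*t,y/r*t,1
    return np.array([K[0,0]*x/z+K[0,2],K[1,1]*y/z+K[1,2]])
E
python3 - <<'E'
from h import *
ims=[]
for n in('scene','side','wrist'):
    c=snap(n,n+'0'); print(n,c['intrinsics'].round(1).tolist(),(-c['view'][:3,:3].T@c['view'][:3,3]).round(3)); ims.append(c['color'])
print(arm.get_obs())
E
```

```text
scene [[424.5, 0.0, 253.0], [0.0, 424.5, 196.4], [0.0, 0.0, 1.0]] [-0.189 -0.759  0.497]
side [[399.5, 0.0, 257.5], [0.0, 399.5, 193.6], [0.0, 0.0, 1.0]] [ 0.02  -0.782  0.52 ]
wrist [[297.3, 0.0, 258.7], [0.0, 297.3, 189.6], [0.0, 0.0, 1.0]] [0.549 0.068 0.372]
{'time': 0.15, 'joint_positions': array([-6.66036041e-02,  3.00317562e-01,  1.52140942e+00, -5.53047275e-05,
        1.32069126e+00, -6.65915863e-02]), 'dq': array([ 0.0016264 , -0.00150499, -0.00107574, -0.00087842, -0.00163645,
       -0.00018581]), 'effort': array([ 1.15317634e-03, -5.43663168e+01, -3.61884356e+01, -9.07762978e-05,
        3.16729136e-03,  4.75633647e-05]), 'tcp_pos': array([ 5.49834266e-01, -7.00733567e-06,  2.30878163e-01]), 'eef_rot': array([-2.22102509e+00, -2.22102885e+00,  9.17115699e-04]), 'force': array([ 1.0223483 ,  0.5702734 , -0.06761435]), 'torque': array([ 0.00644869, -0.03276546, -0.01695928]), 'gripper_force': 0.0, 'width': 0.08519997576543076}
```

View pics/scene0.png

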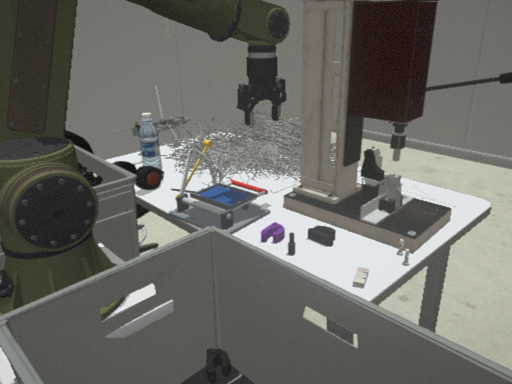

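View pics/side0.png

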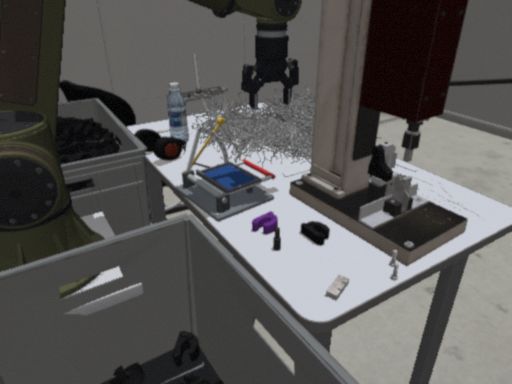

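View pics/wrist0.png

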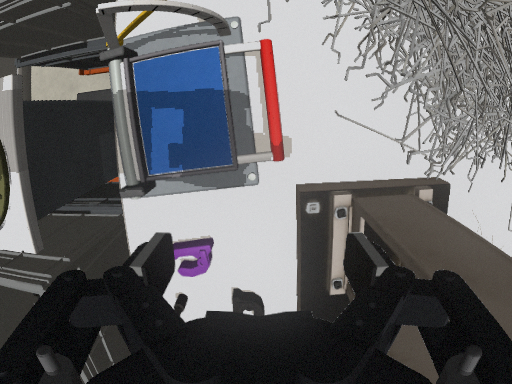

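Scene view: the black clip is at (321,235). It could be confused with the purple clip (273,233), the punch (291,243), black parts in the bins (218,362) and the black part on the press fixture (373,163). The only loose black one on the table top is at (321,235), which is (315,232) in the side view. The plate, its red bar (248,187) and the yellow knob (207,143) are also visible. A press column stands near the clip. In the wrist view the tray is at (185,110), the bar runs (266,42)-(278,160), and the clip shows at (248,300), partly hidden.

```bash
python3 - <<'E'
from h import *
s,d,w=load('scene0'),load('side0'),load('wrist0')
def blobs(c,f,lim=40):
    h=cv2.cvtColor(c['color'],cv2.COLOR_RGB2HSV);m=f(h).astype(np.uint8)
    n,l,st,ce=cv2.connectedComponentsWithStats(m)
    return [(st[i][:5].tolist(),ce[i].round(1),(l==i)) for i in range(1,n) if st[i][4]>lim]
red=lambda h:((h[...,0]<6)|(h[...,0]>174))&(h[...,1]>170)&(h[...,2]>90)
blue=lambda h:(abs(h[...,0].astype(int)-110)<12)&(h[...,1]>150)&(h[...,2]>50)
yel=lambda h:(abs(h[...,0].astype(int)-23)<6)&(h[...,1]>170)&(h[...,2]>110)
dark=lambda h:(h[...,2]<60)
for nm,c,fi in(('s',s,0),('d',d,0),('w',w,1)):
    for cn,f in(('red',red),('blue',blue),('yel',yel)):
        for st,ce,m in blobs(c,f):
            p=np.argwhere(m)[:,::-1].astype(np.float32);r=cv2.minAreaRect(p)
            print(nm,cn,st,ce,cv2.boxPoints(r).round(0).tolist())
            if nm=='w' and cn=='red': print('  bar ends z.045',[onz(w,*q,.045,True).round(4) for q in cv2.boxPoints(r)])
            if nm=='w' and cn=='blue':print('  tray z.049',[onz(w,*q,.049,True).round(4) for q in cv2.boxPoints(r)])
for nm,c,u0 in(('s',s,(321,235)),('d',d,(315,232))):
    for st,ce,m in blobs(c,dark,100):
        if abs(ce[0]-u0[0])<20 and abs(ce[1]-u0[1])<20: print(nm,st,ce,onz(c,*ce,.014))
a=cv2.resize(s['color'][205:275,255:355],None,fx=4,fy=4,interpolation=2);b=cv2.resize(d['color'][205:275,245:345],None,fx=4,fy=4,interpolation=2)
cv2.imwrite('pics/crop1.png',np.hstack([a,b])[:,:,::-1])
E
```

```text
d red [245, 161, 24, 14, 60] [257.2 168.2] [[244.0, 163.0], [245.0, 161.0], [269.0, 173.0], [268.0, 175.0]]
d blue [205, 165, 48, 24, 587] [228.4 176.1] [[204.0, 174.0], [214.0, 156.0], [253.0, 178.0], [242.0, 196.0]]
w red [260, 39, 22, 108, 1189] [270.5  91. ] [[259.0, 40.0], [271.0, 39.0], [282.0, 145.0], [271.0, 147.0]]
  bar ends z.045 [array([0.5488, 0.1487, 0.045 ]), array([0.5617, 0.1503, 0.045 ]), array([0.575, 0.031, 0.045]), array([0.5619, 0.0294, 0.045 ])]
w blue [134, 48, 97, 126, 9598] [182.  110.3] [[132.0, 58.0], [218.0, 47.0], [232.0, 163.0], [147.0, 174.0]]
  tray z.049 [array([0.405 , 0.1368, 0.049 ]), array([0.5046, 0.1404, 0.049 ]), array([0.5192, 0.0114, 0.049 ]), array([4.179e-01, 4.000e-04, 4.900e-02])]
w yel [118, 11, 29, 28, 69] [132.6  22.3] [[117.0, 37.0], [144.0, 10.0], [146.0, 11.0], [118.0, 38.0]]
d [301, 222, 28, 23, 421] [315.2 231.8] [ 0.52721766 -0.22036074  0.014     ]
```

View pics/crop1.png

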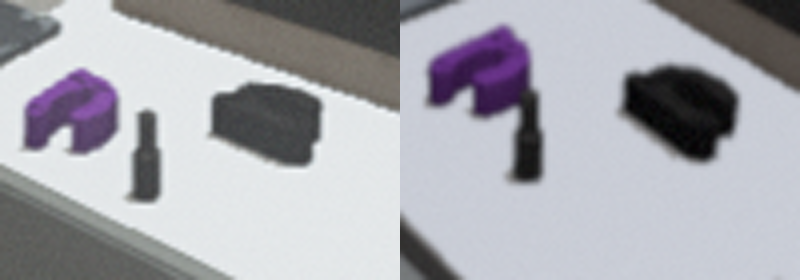

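The crop shows the purple U-clip on the left, the punch in front of it and the black D-shaped clip on the right, with its straight back face towards the camera. The choice is confirmed. Next I check clearance to the press.

```bash
python3 - <<'E'
from h import *
s,d,w=load('scene0'),load('side0'),load('wrist0')
for n,a,b in(('headcorner',(411,123),(411,119)),('colleft_base',(303,186),(315,172)),('colfront_base',(340,198),(345,190)),('base_left',(285,203),(292,190)),('base_front',(408,246),(408,249)),('clip',(321,235),(315,232)),('punchtop',(291.5,233),(277.5,228)),('purple',(273,233),(265,222)),('knob',(207.5,142.5),(221,121))):
    p,e=tri([ray(s,*a),ray(d,*b)]);print(n,p.round(3),np.round(e,4))
for q in((297,185),(300,300),(340,195),(352,195)):print(q,onz(w,*q,.03,True).round(3))
for c in (s,d):
    m=(c['color'].max(2)<75).astype(np.uint8);n,l,st,ce=cv2.connectedComponentsWithStats(m)
    i=l[235,321] if c is s else l[232,315]; print(st[i],ce[i])
    hull=cv2.convexHull(np.argwhere(l==i)[:,::-1].astype(np.int32))[:,0]
    print([(tuple(q.tolist()),onz(c,*q,.0)[:2].round(3).tolist(),onz(c,*q,.028)[:2].round(3).tolist()) for q in hull[::2]])
E
```

```text
headcorner [ 0.593 -0.367  0.299] [0.0059 0.0059]
colleft_base [ 0.701 -0.007  0.031] [0.001 0.001]
colfront_base [ 0.671 -0.159  0.049] [0.0026 0.0026]
base_left [ 0.611 -0.021  0.007] [0.0011 0.0011]
base_front [ 0.713 -0.338 -0.039] [0.0049 0.0049]
clip [ 0.538 -0.206  0.004] [0.0018 0.0018]
punchtop [ 0.435 -0.203  0.048] [0.0009 0.0009]
purple [ 0.455 -0.125  0.012] [0.0003 0.0003]
knob [0.507 0.182 0.165] [0.0022 0.0022]
(297, 185) [ 0.594 -0.018  0.03 ]
(300, 300) [ 0.607 -0.185  0.03 ]
(340, 195) [ 0.649 -0.031  0.03 ]
(352, 195) [ 0.664 -0.031  0.03 ]
[309 227  25  18 262] [321.80534351 235.2480916 ]
[((333, 239), [0.549, -0.232], [0.508, -0.262]), ((325, 244), [0.517, -0.234], [0.477, -0.263]), ((310, 238), [0.515, -0.19], [0.475, -0.222]), ((309, 230), [0.545, -0.162], [0.504, -0.196]), ((317, 227), [0.571, -0.166], [0.529, -0.2]), ((333, 230), [0.586, -0.205], [0.543, -0.236])]
[301 222  28  23 439] [315.09567198 231.80637813]
[((328, 232), [0.566, -0.221], [0.536, -0.251]), ((322, 243), [0.526, -0.247], [0.499, -0.276]), ((318, 244), [0.516, -0.245], [0.489, -0.274]), ((303, 234), [0.512, -0.197], [0.485, -0.228]), ((301, 230), [0.518, -0.181], [0.491, -0.214]), ((310, 222), [0.557, -0.166], [0.528, -0.199]), ((320, 223), [0.575, -0.182], [0.545, -0.214]), ((328, 229), [0.574, -0.212], [0.544, -0.242])]
```

```bash
python3 - <<'E'
from h import *
s,d=load('scene0'),load('side0')
a=cv2.resize(s['color'][0:230,270:470],None,fx=2,fy=2);b=cv2.resize(d['color'][0:230,280:480],None,fx=2,fy=2)
im=np.hstack([a,b]).astype(float)/255; cv2.imwrite('pics/crop2.png',(255*im**.5)[:,:,::-1])
E
```

```text
[ WARN:0@0.374] global loadsave.cpp:1063 imwrite_ Unsupported depth image for selected encoder is fallbacked to CV_8U.
```

View pics/crop2.png

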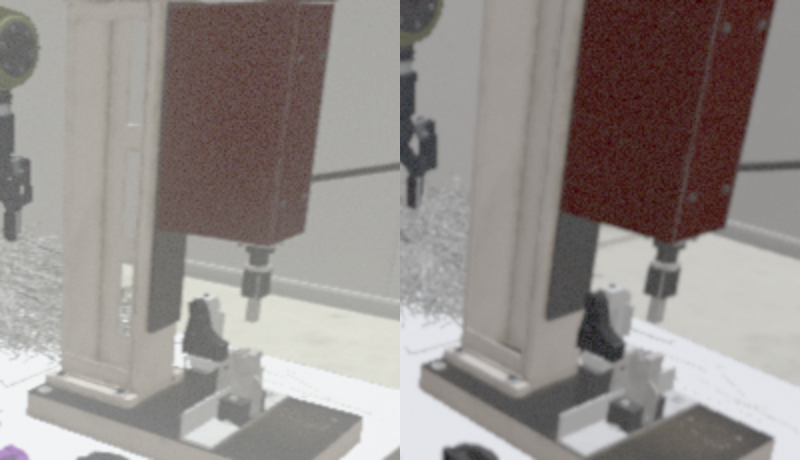

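The press column stands on a low base, with a red-brown head overhanging to the right (its bottom corners are at scene (350,114) and (405,121)).

```bash
python3 - <<'E'
from h import *
s,d=load('scene0'),load('side0')
for n,a,b in(('headnear',(405,121),(413.5,119)),('headleft',(350,114),(362.5,104)),('headtopR',(436,2),(466,1)),('headR',(422,117),(443,113)),('baseTL',(284,201),(290.5,182)),('baseTR',(413,240.5),(401,249)),('baseBL',(284,207),(291,192)),('colL',(300,187),(313,170)),('colF',(338,202),(346,192))):
    p,e=tri([ray(s,*a),ray(d,*b)]);print(n,p.round(3),np.round(e,4))
E
```

```text
headnear [ 0.66  -0.322  0.28 ] [0.0012 0.0012]
headleft [ 0.688 -0.163  0.266] [0.0001 0.0001]
headtopR [ 0.678 -0.355  0.496] [0.0147 0.0147]
headR [ 0.791 -0.296  0.262] [0.0015 0.0015]
baseTL [ 0.621 -0.003  0.013] [0.0068 0.0068]
baseTR [ 0.584 -0.407  0.055] [0.005 0.005]
baseBL [ 0.618 -0.009 -0.009] [0.0012 0.0012]
colL [0.72  0.022 0.017] [0.0042 0.0042]
colF [ 0.713 -0.123  0.013] [0.0035 0.0035]
```

Emit:
drive_tool --pt "0 0 0 -0.06 -0.01 0 0" --pt "0 0 0 -0.12 -0.02 0 0" --pt "0 0 0 -0.18 -0.03 0 0" --pt "0 0 0 -0.24 -0.03 0 0" --pt "0 0 0 -0.24 -0.03 0 0" --pt "0 0 0 -0.24 -0.03 0 0"

```text
time: 0.9
tcp_pos: [0.5199, -0.2397, 0.231]
eef_rot: [-2.221, -2.22, 0.0]
force: [-0.1, 0.5, -0.1]
width: 0.0854
gripper_force: 0.0
```

```bash
python3 - <<'E'
from h import *
w=snap('wrist','wrist1');o=arm.get_obs();print(o['time'],o['tcp_pos'],o['eef_rot'])
m=(w['color'].max(2)<75).astype(np.uint8)
p=proj(w,np.array([.537,-.21,.014]),True);print(p)
n,l,st,ce=cv2.connectedComponentsWithStats(m);i=l[int(p[1]),int(p[0])];print(st[i],ce[i])
E
```

```text
0.95 [ 0.52006936 -0.2391854   0.2311341 ] [-2.22039438e+00 -2.22184647e+00 -5.24804859e-05]
[273.69423091 143.40781725]
[    0     0   512   384 85380] [276.73265402 141.83894355]
```

View pics/wrist1.png

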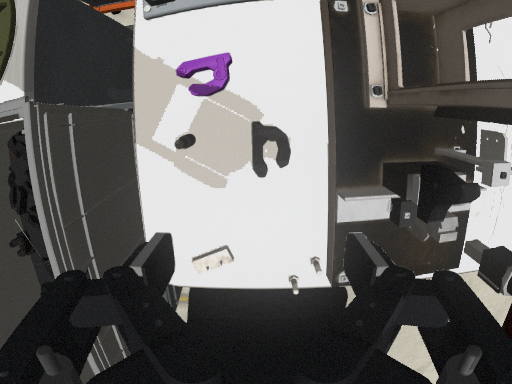

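Wrist view: the black clip is at (270,150), standing upright in the image, with its long side close to world y and its opening at (275,165). The purple clip is at (205,75), the punch at (185,141), and the press base edge runs along column 330.

```bash
python3 - <<'E'
from h import *
w=load('wrist1')
for th in(60,75,90):
    m=(w['color'].max(2)<th).astype(np.uint8)
    n,l,st,ce=cv2.connectedComponentsWithStats(m);i=l[150,262];print(th,st[i])
    px=np.argwhere(l==i)[:,::-1]
    for z in(.028,.0):
        P=np.array([onz(w,*q,z,True)[:2] for q in px],np.float32)
        print(z,cv2.minAreaRect(P))
print('base edge',onz(w,328,60,.03,True),onz(w,328,150,.03,True),onz(w,335,270,.03,True))
print('punch',onz(w,185,141,.05,True),'purple',onz(w,205,75,.02,True))
E
```

```text
60 [     0      0    512    384 102144]
0.028 ((0.45857590436935425, -0.33137646317481995), (0.7583608031272888, 1.154052972793579), 89.50704193115234)
0.0 ((0.45366334915161133, -0.344357430934906), (0.8199723958969116, 1.2478119134902954), 89.50704193115234)
75 [    0     0   512   384 85380]
0.028 ((0.533974289894104, -0.3298482894897461), (0.7540071606636047, 1.0032881498336792), 89.50704193115234)
0.0 ((0.5351874232292175, -0.3427051305770874), (0.8152650594711304, 1.0847983360290527), 89.50704193115234)
90 [ 252  122   38   55 1171]
0.028 ((0.5329483151435852, -0.2150580883026123), (0.042676594108343124, 0.06413352489471436), 1.6275346279144287)
0.0 ((0.5340781807899475, -0.21858905255794525), (0.04614376276731491, 0.0693439245223999), 1.6275365352630615)
base edge [ 0.59892327 -0.10878644  0.03      ] [ 0.60060297 -0.21523918  0.03      ] [ 0.62207861 -0.37638451  0.03      ]
punch [ 0.43724165 -0.20234516  0.05      ] purple [ 0.45567593 -0.12634559  0.02      ]
```

Emit:
drive_tool --pt "0 0 -0.028 0.024 0.013 0.03 0.18" --pt "0 0 -0.028 0.024 0.013 0.08 0.18" --pt "0 0 -0.028 0.024 0.013 0.13 0.18" --pt "0 0 -0.028 0.024 0.013 0.17 0.18" --pt "0 0 -0.028 0.024 0.013 0.2 0.18" --pt "0 0 -0.028 0.024 0.013 0.215 0.18" --pt "0 0 -0.028 0.024 0.013 0.226 0.18" --pt "0 0 -0.028 0.024 0.013 0.226 0.18"

```text
time: 1.95
tcp_pos: [0.5331, -0.2158, 0.0054]
eef_rot: [2.19, 2.253, -0.0]
force: [0.3, -0.1, 0.7]
width: 0.0703
gripper_force: 0.0
```

Emit:
drive_tool --pt "0 0 0 0 0 0 0.7" --pt "0 0 0 0 0 0 0.7" --pt "0 0 0 0 0 0 0.7" --pt "0 0 0 0 0 0 0.7" --pt "0 0 0 0 0 0 0.7" --pt "0 0 0 0 0 0 0.7"

```text
time: 2.7
tcp_pos: [0.5335, -0.2163, 0.0066]
eef_rot: [2.189, 2.251, 0.001]
force: [-1.3, 1.0, 6.7]
width: 0.0439
gripper_force: 61.4
```

Emit:
drive_tool --pt "0 0 0 0 0 -0.03 0.7" --pt "0 0 0 0 0 -0.08 0.7" --pt "0 0 0 0 0 -0.13 0.7" --pt "0 0 0 0 0 -0.18 0.7" --pt "0 0 0 0.01 0 -0.225 0.7" --pt "0 0 0 0.05 -0.02 -0.225 0.7" --pt "0 0 0 0.1 -0.04 -0.225 0.7" --pt "0 0 0 0.15 -0.06 -0.225 0.7" --pt "0 0 0 0.198 -0.077 -0.225 0.7" --pt "0 0 0 0.198 -0.077 -0.225 0.7" --pt "0 0 0 0.198 -0.077 -0.225 0.7"

```text
time: 4.08
tcp_pos: [0.4507, -0.0205, 0.2309]
eef_rot: [2.189, 2.252, 0.001]
force: [-0.9, 0.3, -1.1]
width: 0.0439
gripper_force: 61.3
```

```bash
python3 - <<'E'
from h import *
w=snap('wrist','wrist2');s=snap('scene','scene2');d=snap('side','side2');o=arm.get_obs();print(o['time'],o['tcp_pos'],o['width'],o['force'])
def mask(c,k):
    h=cv2.cvtColor(c['color'],cv2.COLOR_RGB2HSV).astype(int);H,S,V=h[...,0],h[...,1],h[...,2]
    m={'red':((H<7)|(H>173))&(S>140)&(V>50),'blue':(abs(H-112)<14)&(S>120)&(V>35),'yel':(abs(H-23)<7)&(S>140)&(V>70)}[k].astype(np.uint8)
    n,l,st,ce=cv2.connectedComponentsWithStats(m);return [(st[i],ce[i],np.argwhere(l==i)[:,::-1]) for i in range(1,n) if st[i][4]>25]
for k,z in(('red',.05),('blue',.049)):
    for st,ce,px in mask(w,k):
        P=np.array([onz(w,*q,z,True)[:2] for q in px],np.float32)
        print(k,st,ce.round(1),cv2.minAreaRect(P))
for n,c in(('s',s),('d',d),('w',w)):
    for st,ce,px in mask(c,'yel'): print(n,'yel',st,ce.round(1))
E
```

```text
4.225 [ 0.45073334 -0.02102085  0.23027563] 0.043926841781575784 [ 0.9578504  -0.60820913  0.64100385]
red [ 352   30   17  117 1189] [360.8  87.5] ((0.5611851215362549, 0.08165358006954193), (0.01317376084625721, 0.1335706114768982), 6.496163368225098)
blue [  222    32   100   123 10697] [272.   91.8] ((0.46232807636260986, 0.07044585794210434), (0.09927161782979965, 0.13119463622570038), 6.306514739990234)
s yel [204 140   8   8  35] [207.4 142.9]
d yel [215 118  10  13  45] [219.6 122. ]
w yel [214   0  18  10  56] [222.2   2.7]
w yel [190  11   8   8  43] [192.9  14.4]
```

View pics/wrist2.png

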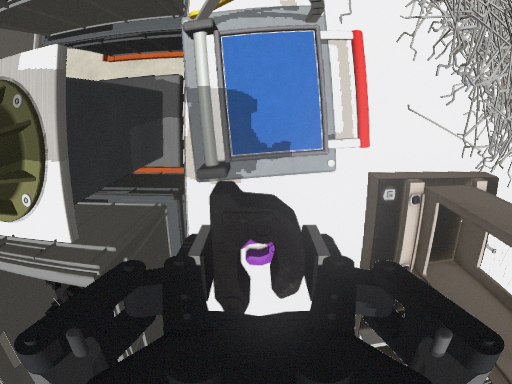

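Wrist view: the clip is held between the fingers. The tray spans (222-322, 32-155) and the bar is at column 361, rows 30-147. Measured sizes match the given ones (99x131 tray, 134 bar).

Emit:
drive_tool --pt "0 0 -0.084 0.045 0.005 0 0.7" --pt "0 0 -0.084 0.0905 0.011 0.02 0.7" --pt "0 0 -0.084 0.0905 0.011 0.06 0.7" --pt "0 0 -0.084 0.0905 0.011 0.11 0.7" --pt "0 0 -0.084 0.0905 0.011 0.15 0.7" --pt "0 0 -0.084 0.0905 0.011 0.165 0.7" --pt "0 0 -0.084 0.0905 0.011 0.171 0.7" --pt "0 0 -0.084 0.0905 0.011 0.173 0.7" --pt "0 0 -0.084 0.0905 0.011 0.173 0.7" --pt "0 0 -0.084 0.0905 0.011 0.173 0.7"

```text
time: 5.48
tcp_pos: [0.4593, 0.0706, 0.058]
eef_rot: [2.093, 2.342, 0.002]
force: [-0.1, -0.6, 0.2]
width: 0.044
gripper_force: 61.3
```

Emit:
drive_tool --pt "0 0 0 0 0 0.001 0.7" --pt "0 0 0 0 0 0.0025 0.7" --pt "0 0 0 0 0 0.0025 0.7"

```text
time: 5.85
tcp_pos: [0.4591, 0.0706, 0.0555]
eef_rot: [2.093, 2.342, 0.001]
force: [-5.3, -0.3, 13.8]
width: 0.044
gripper_force: 63.2
```

Emit:
drive_tool --pt "0 0 0 0 0 -0.001 0.7" --pt "0 0 0 0 0 -0.001 0.28" --pt "0 0 0 0 0 -0.001 0.28" --pt "0 0 0 0 0 -0.001 0.28" --pt "0 0 0 0 0 -0.001 0.28" --pt "0 0 0 0 0 -0.02 0.28" --pt "0 0 0 0 0 -0.05 0.28" --pt "0 0 0 0 0 -0.1 0.28" --pt "0 0 0 -0.03 0 -0.15 0.28" --pt "0 0 0 -0.08 0 -0.175 0.28" --pt "0 0 0 -0.09 0 -0.175 0.28" --pt "0 0 0 -0.09 0 -0.175 0.28"

```text
time: 7.35
tcp_pos: [0.4687, -0.0191, 0.2291]
eef_rot: [-2.094, -2.34, 0.001]
force: [0.3, 0.9, -0.6]
width: 0.0614
gripper_force: 0.0
```

```bash
python3 - <<'E'
from h import *
w=snap('wrist','wrist3');s=snap('scene','scene3');d=snap('side','side3');o=arm.get_obs();print(o['time'],o['tcp_pos'],o['eef_rot'],o['width'])
# tray frame
th=.112;X=np.array([np.cos(th),np.sin(th),0]);Y=np.array([-np.sin(th),np.cos(th),0]);H=np.array([.4623,.0705,.045])-.074*X
m=(w['color'].max(2)<60).astype(np.uint8);n,l,st,ce=cv2.connectedComponentsWithStats(m)
for i in range(1,n):
    if 300<st[i][4]<5000:
        P=np.array([onz(w,*q,.077,True)-H for q in np.argwhere(l==i)[:,::-1]]);Q=np.c_[P@X,P@Y].astype(np.float32)
        print(st[i],cv2.minAreaRect(Q),Q.min(0),Q.max(0))
# knob: two-view and the plane y=101 mm
k=[(s,204,140),(d,215,118)]
px=[]
for c,x0,y0 in((s,207,143),(d,220,122)):
    h=cv2.cvtColor(c['color'],cv2.COLOR_RGB2HSV).astype(int);mm=((abs(h[...,0]-23)<8)&(h[...,1]>110)&(h[...,2]>60)).astype(np.uint8)
    ys,xs=np.nonzero(mm);g=(abs(xs-x0)<40)&(abs(ys-y0)<60);print(sorted(zip(ys[g].tolist(),xs[g].tolist()))[:60:3])
    for off in(.091,.101,.111):
        o_,dd=ray(c,x0,y0);t=((H-o_)@Y+off)/(dd@Y);p=o_+dd*t-H;print(off,p@X,p[2],np.hypot(p@X,p[2]),np.arctan2(p[2],p@X))
a=cv2.resize(s['color'][125:225,160:285],None,fx=3.2,fy=3.2);b=cv2.resize(d['color'][105:205,170:295],None,fx=3.2,fy=3.2);cc=cv2.resize(w['color'][0:220,140:420],None,fx=1.2,fy=1.2)
im=np.zeros((600,800,3),np.uint8);im[:320]=np.hstack([a,b]);im[330:330+cc.shape[0],:cc.shape[1]]=cc;cv2.imwrite('pics/crop3.png',im[:,:,::-1])
E
```

```text
7.5 [ 0.4686744  -0.01801665  0.22895275] [-2.09164741e+00 -2.34222884e+00  1.23535001e-03] 0.06138818558607886
[   0    0  187   25 2525] ((-0.14726698398590088, 0.11488598585128784), (0.03794368356466293, 0.2901957333087921), 75.96548461914062) [-0.28343287  0.08677354] [-0.00363134  0.16847865]
[  58   23  121   22 1505] ((-0.08697996288537979, 0.0721353068947792), (0.02293064445257187, 0.15668265521526337), 82.12272644042969) [-0.16301069  0.0508286 ] [-0.01076043  0.09422925]
[ 237   58   45   65 1677] ((0.07003551721572876, 0.00025697797536849976), (0.0639994740486145, 0.04294021055102348), 89.77088928222656) [ 0.04847356 -0.03170757] [0.09148912 0.03233843]
[  0  60  37 135 631] ((-0.23248142004013062, -0.013017222285270691), (0.06557035446166992, 0.18271280825138092), 2.990833282470703) [-0.26998857 -0.10595979] [-0.19939995  0.07650414]
[   0   87   26   73 1038] ((-0.2475055605173111, -0.011925861239433289), (0.09690762311220169, 0.054312814027071), 83.43424987792969) [-0.28002423 -0.05966282] [-0.21788381  0.03931531]
[(140, 205), (140, 208), (141, 205), (141, 208), (142, 
[... 232 characters left out ...]
0.1704960022358218 0.8383118668688053
0.101 0.12326712534569412 0.12291044893241336 0.17407401485505658 0.7839493061457276
0.111 0.13252034635342086 0.11905451274633337 0.17814493875184184 0.7319230441936159
[(117, 219), (118, 219), (118, 222), (119, 219), (119, 222), (120, 218), (120, 221), (121, 217), (121, 220), (121, 223), (122, 219), (122, 222), (123, 218), (123, 221), (124, 218), (124, 221), (125, 219), (127, 216), (128, 215), (129, 214)]
0.091 0.11826466797670108 0.12106332918532235 0.16924202009274492 0.7970914616491663
0.101 0.12477957871502639 0.1170836852508919 0.17110970929853567 0.753589704143277
0.111 0.1312944894533517 0.11310404131646144 0.17329387503005436 0.7111056987394605
```

View pics/crop3.png

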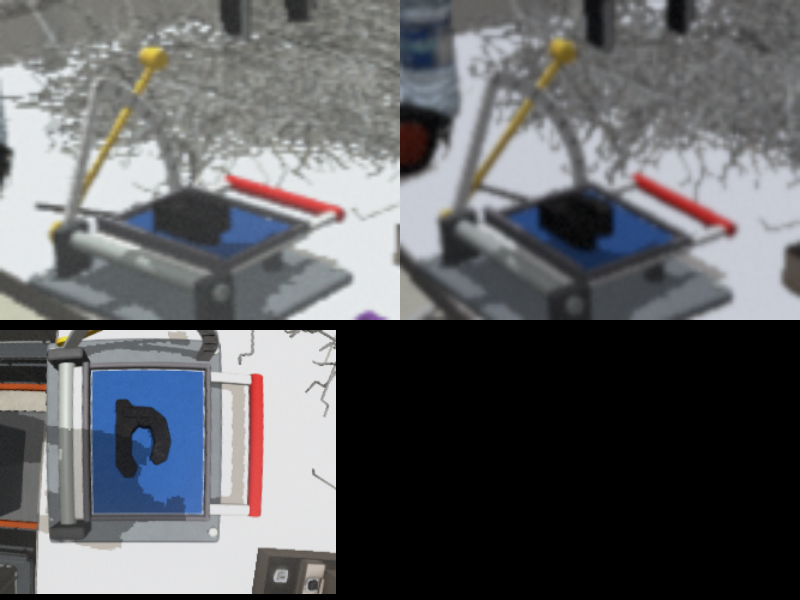

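The clip lies flat, centred in the tray at hinge-frame (70,0) mm. Two views put the knob at about 0.77 rad. Next is the bar grasp, with the fingers part-closed to fit the 38 mm gap.

Emit:
drive_tool --pt "0 0 0 0.02 0.04 0 0.58" --pt "0 0 0 0.05 0.08 0 0.58" --pt "0 0 0 0.07 0.103 0.01 0.58" --pt "0 0 0 0.07 0.103 0.05 0.58" --pt "0 0 0 0.07 0.103 0.1 0.58" --pt "0 0 0 0.07 0.103 0.13 0.58" --pt "0 0 0 0.07 0.103 0.13 0.58"

```text
time: 8.38
tcp_pos: [0.5621, 0.063, 0.0975]
eef_rot: [-2.09, -2.341, 0.005]
force: [-0.1, 0.5, 0.4]
width: 0.0363
gripper_force: 0.0
```

```bash
python3 - <<'E'
from h import *
w=snap('wrist','wrist4');o=arm.get_obs();print(o['tcp_pos'],o['width'])
cv2.imwrite('pics/crop4.png',cv2.resize(w['color'],None,fx=1.2,fy=1.2)[:,:,::-1])
E
```

```text
[0.56317737 0.06291227 0.09948325] 0.03589426666673347
```

View pics/crop4.png

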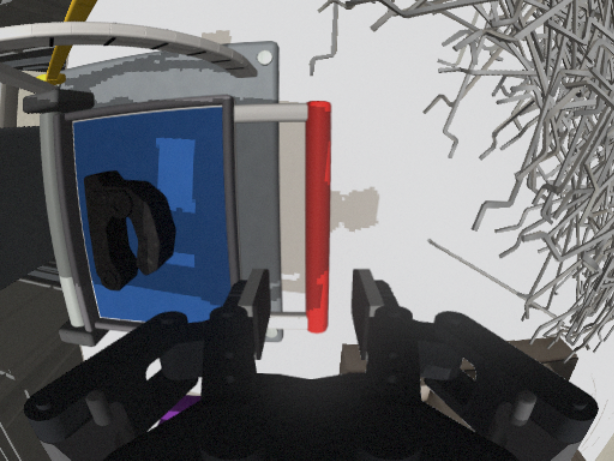

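The wrist view shows the bar (column 318) between the fingers (faces at 268 and 355), slightly right of centre. I measure the offset.

```bash
python3 - <<'E'
from h import *
w=load('wrist4');h=cv2.cvtColor(w['color'],cv2.COLOR_RGB2HSV).astype(int)
m=((h[...,0]<7)|(h[...,0]>173))&(h[...,1]>140)&(h[...,2]>50)
q=np.argwhere(m)[:,::-1];q=q[(abs(q[:,0]-264)<20)]
P=np.array([onz(w,*a,.047,True)[:2] for a in q],np.float32);r=cv2.minAreaRect(P);print(r)
o=arm.get_obs();a=np.deg2rad(r[2]);X=np.array([np.cos(.112),np.sin(.112)]);Y=np.array([-X[1],X[0]])
D=np.array(r[0])-o['tcp_pos'][:2];print(D@X,D@Y,o['tcp_pos'])
E
```

```text
((0.5630574822425842, 0.08116675913333893), (0.012800665572285652, 0.1365259736776352), 6.273941516876221)
0.0019210957334254279 0.018153512373038833 [0.56317737 0.06291227 0.09948325]
```

Emit:
drive_tool --pt "0 0 0 0 0.002 0.03 0.58" --pt "0 0 0 0 0.002 0.055 0.58" --pt "0 0 0 0 0.002 0.0725 0.58" --pt "0 0 0 0 0.002 0.0725 0.58" --pt "0 0 0 0 0.002 0.0725 1" --pt "0 0 0 0 0.002 0.0725 1" --pt "0 0 0 0 0.002 0.0725 1" --pt "0 0 0 0 0.002 0.0725 1" --pt "0 0 0 0 0.002 0.0725 1"

```text
time: 9.55
tcp_pos: [0.5656, 0.0624, 0.0287]
eef_rot: [2.094, 2.342, 0.0]
force: [-6.7, -0.8, 6.9]
width: 0.0119
gripper_force: 58.6
```

Emit:
drive_tool --pt "0 0 0 0 0 -0.0087 1" --pt "0 0 0 0 -0.001 -0.0175 1" --pt "0 0 0 0 -0.0022 -0.0279 1" --pt "0 0 0 0 -0.0042 -0.0382 1" --pt "0 0 0 0 -0.0068 -0.0484 1" --pt "0 0 0 0 -0.01 -0.0584 1" --pt "0 0 0 0 -0.0138 -0.0681 1" --pt "0 0 0 0 -0.0182 -0.0777 1" --pt "0 0 0 0 -0.0231 -0.087 1" --pt "0 0 0 0 -0.0286 -0.0959 1" --pt "0 0 0 0 -0.0346 -0.1045 1" --pt "0 0 0 0 -0.0412 -0.1127 1" --pt "0 0 0 0 -0.0458 -0.118 1" --pt "0 0 0 0 -0.0458 -0.118 1" --pt "0 0 0 0 -0.0458 -0.118 1"

```text
time: 11.42
tcp_pos: [0.5226, 0.0576, 0.1483]
eef_rot: [2.089, 2.338, 0.01]
force: [13.8, 4.3, 7.0]
width: 0.0116
gripper_force: 59.5
```

```bash
cat > m.py <<'E'
from h import *
import sys
t=sys.argv[1];s=snap('scene','scene'+t);d=snap('side','side'+t);w=snap('wrist','wrist'+t);o=arm.get_obs();print(o['time'],o['tcp_pos'],o['width'],o['force'],abs(o['dq']).max())
th=.112;X=np.array([np.cos(th),np.sin(th),0]);Y=np.array([-np.sin(th),np.cos(th),0]);H=np.array([.5628,.0812,.045])-.175*X
p=o['tcp_pos']+[0,0,.0163]-H;print('tcp angle',np.arctan2(p[2],p@X),'r',np.hypot(p@X,p[2]))
def ang(c,u,v,off,fi=0):
    o_,dd=ray(c,u,v,fi);tt=((H-o_)@Y+off)/(dd@Y);q=o_+dd*tt-H;return np.round([np.arctan2(q[2],q@X),np.hypot(q@X,q[2])],4)
for n,c,fi in(('s',s,0),('d',d,0),('w',w,1)):
    h=cv2.cvtColor(c['color'],cv2.COLOR_RGB2HSV).astype(int)
    for k,m in(('red',((h[...,0]<7)|(h[...,0]>173))&(h[...,1]>140)&(h[...,2]>50)),('yel',(abs(h[...,0]-23)<8)&(h[...,1]>120)&(h[...,2]>60))):
        N,l,st,ce=cv2.connectedComponentsWithStats(m.astype(np.uint8),connectivity=8)
        for i in range(1,N):
            if st[i][4]>15: print(n,k,st[i],ce[i].round(1), ang(c,*ce[i],.101,fi) if k=='yel' else '')
E
python3 m.py 5; python3 - <<'E'
from h import *
s,d,w=load('scene5'),load('side5'),load('wrist5')
a=cv2.resize(s['color'][105:205,160:285],None,fx=3.2,fy=3.2);b=cv2.resize(d['color'][85:185,170:295],None,fx=3.2,fy=3.2);cc=cv2.resize(w['color'],None,fx=.72,fy=.72)
im=np.zeros((600,800,3),np.uint8);im[:320]=np.hstack([a,b]);im[322:322+cc.shape[0],:cc.shape[1]]=cc;cv2.imwrite('pics/crop5.png',im[:,:,::-1])
E
```

```text
11.575 [0.52262665 0.05757389 0.14830386] 0.011812950499396272 [14.37102526  2.60038327  8.103104  ] 0.0016106985607279465
tcp angle 0.734522370411847 r 0.1784512337609177
s red [218 146  16   7  51] [225.9 148.6] 
s red [243 151  13   6  44] [248.5 153.7] 
s red [148 173   7  10  20] [150.6 177.3] 
s yel [202 140  10  14  52] [206.7 144.6] [0.7756 0.1698]
s yel [187 159  14  24  34] [193.6 169.5] [0.7482 0.0894]
d red [230 125  12   8  45] [235.5 128.4] 
d red [250 132  12  10  54] [254.9 136.6] 
d red [166 144  12  11  89] [170.7 148.4] 
d yel [214 118  11  14  60] [219.1 122.8] [0.7622 0.1675]
d yel [203 137   8  11  16] [206.4 141.9] [0.7404 0.1039]
w red [ 244   68   31  248 6984] [258.9 185.8] 
w yel [ 164    0  101   29 1314] [220.9  11.6] [0.7151 0.1499]
w yel [110  42  45  26 354] [128.6  52.6] [0.6229 0.0375]
```

View pics/crop5.png

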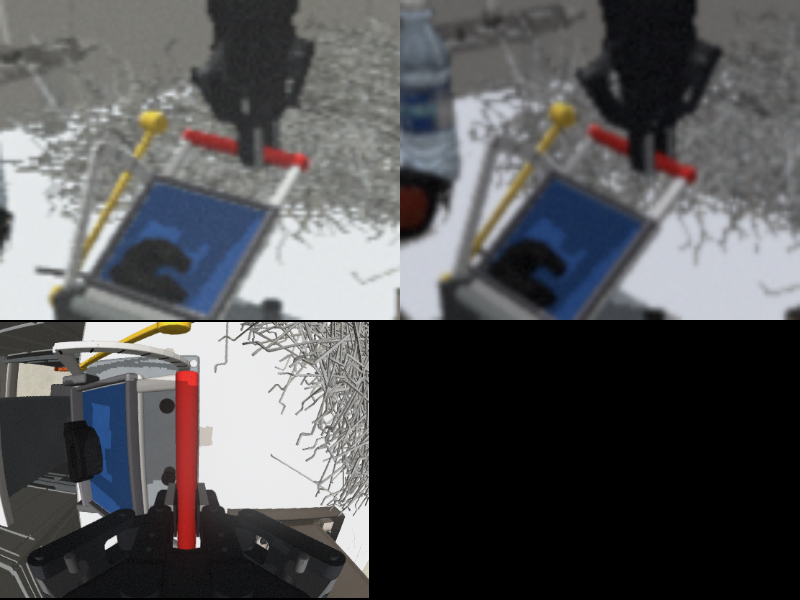

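The plate is up at about 0.735 rad, and the clip rests in the tray against the hinge rim. The knob (scene crop (153,122)) is close to the bar's extension. In the wrist view the knob is at the top edge (around column 250), next to the bar's line (column 259). I compare bar and knob in each image so that calibration errors cancel.

```bash
cat > k.py <<'E'
from h import *
import sys
from scipy.optimize import brentq
t=sys.argv[1]
th=.112;X=np.array([np.cos(th),np.sin(th),0]);Y=np.array([-np.sin(th),np.cos(th),0]);Z=np.array([0,0,1.]);H=np.array([.5628,.0812,.045])-.175*X
pt=lambda a,y:H+.175*(np.cos(a)*X+np.sin(a)*Z)+y*Y
for n in('scene','side','wrist'):
    c=load(n+t);fi=n=='wrist';h=cv2.cvtColor(cv2.resize(c['color'],None,fx=4,fy=4,interpolation=cv2.INTER_LINEAR),cv2.COLOR_RGB2HSV).astype(int)
    sub=lambda q:(np.asarray(q)+.5)/4-.5
    red=((h[...,0]<9)|(h[...,0]>171))&(h[...,1]>110)&(h[...,2]>45);yel=(abs(h[...,0]-23)<9)&(h[...,1]>110)&(h[...,2]>50)
    ctr=proj(c,pt(.75,0),fi);kc=proj(c,pt(.77,.101),fi)
    v,u=np.nonzero(red);u,v=sub(u),sub(v);g=np.hypot(u-ctr[0],v-ctr[1])<(35 if not fi else 140)
    R_=np.array([ray(c,a,b,fi)[1] for a,b in zip(u[g][::3],v[g][::3])]);nrm=np.linalg.svd(R_-0)[2][2];o=ray(c,0,0,fi)[0]
    ab=brentq(lambda a:nrm@(pt(a,0)-o),.5,1.0) if (nrm@(pt(.5,0)-o))*(nrm@(pt(1.,0)-o))<0 else None
    ax=brentq(lambda a:nrm@(pt(a,.101)-o),.5,1.0) if (nrm@(pt(.5,.101)-o))*(nrm@(pt(1.,.101)-o))<0 else None
    dt=cv2.distanceTransform(np.pad(yel.astype(np.uint8),0),cv2.DIST_L2,5)
    uu,vv=np.meshgrid(np.arange(dt.shape[1]),np.arange(dt.shape[0]));dt[np.hypot(sub(uu)-kc[0],sub(vv)-kc[1])>(15 if not fi else 45)]=0
    j=np.argwhere(dt>.93*dt.max()).mean(0)[::-1];k=sub(j);kd=ray(c,*k,fi)[1]
    e=kd@nrm; da=(nrm@(pt(.78,.101)-pt(.76,.101)))/.02/np.linalg.norm(pt(.77,.101)-o)
    # knob angle alone
    q=(H-o)@Y+.101;p=o+kd*q/(kd@Y)-H
    print(n,'pred knob',kc.round(1),'knob px',k.round(2),'rad px',dt.max()/4,'bar a(y=0),a(y=.101)',ab,ax,'knob-bar rad',e/da,'knob alone',np.arctan2(p[2],p@X),np.hypot(p[2],p@X))
E
python3 k.py 5
```

```text
scene pred knob [207.8 143.2] knob px [207.29 142.76] rad px 3.2953496 bar a(y=0),a(y=.101) 0.7261641786513283 0.719702692218411 knob-bar rad 0.06625421986480189 knob alone 0.7843276745027745 0.17491459005812376
side pred knob [220.3 120.3] knob px [220.38 120.69] rad px 3.2953496 bar a(y=0),a(y=.101) 0.7177764180741091 0.7048446896259829 knob-bar rad 0.054986768792253546 knob alone 0.7652626587427698 0.174376451471234Traceback (most recent call last):
  File "k.py", line 13, in <module>
    R_=np.array([ray(c,a,b,fi)[1] for a,b in zip(u[g][::3],v[g][::3])]);nrm=np.linalg.svd(R_-0)[2][2];o=ray(c,0,0,fi)[0]
                                                                            ~~~~~~~~~~~~~^^^^^^
    u, s, vh = gufunc(a, signature=signature)
               ~~~~~~^^^^^^^^^^^^^^^^^^^^^^^^
numpy._core._exceptions._ArrayMemoryError: Unable to allocate 9.34 GiB for an array with shape (35414, 35414) and data type float64
```

```bash
sed -i 's/np.linalg.svd(R_-0)\[2\]\[2\]/np.linalg.svd(R_,full_matrices=False)[2][2]/' k.py; python3 k.py 5 | tail -1; python3 - <<'E'
import sys;sys.argv=['',"5"]
from h import *
w=load('wrist5');h=cv2.cvtColor(w['color'],cv2.COLOR_RGB2HSV).astype(int)
y=(abs(h[...,0]-23)<9)&(h[...,1]>110)&(h[...,2]>50);r=((h[...,0]<9)|(h[...,0]>171))&(h[...,1]>110)&(h[...,2]>45)
for v in range(0,24,3):
    q=np.nonzero(y[v])[0];print(v,q.min() if len(q) else 0,q.max() if len(q) else 0)
for v in range(60,200,20):
    q=np.nonzero(r[v])[0];print('r',v,q.min() if len(q) else 0,q.max() if len(q) else 0)
E
```

```text
wrist pred knob [244.3  -6.5] knob px [2.4129e+02 5.0000e-02] rad px 17.0 bar a(y=0),a(y=.101) 0.7191523683612714 0.7172578726683392 knob-bar rad 0.061850814385437984 knob alone 0.7426271428326562 0.1683481647491793
0 218 265
3 213 264
6 206 264
9 199 264
12 193 262
15 187 255
18 181 210
21 175 202
r 60 0 0
r 80 244 274
r 100 244 274
r 120 244 274
r 140 244 274
r 160 244 274
r 180 244 273
```

Three views agree: the plate still needs about 0.055 rad. I raise it and measure again.

Emit:
drive_tool --pt "0 0 0 0 -0.002 -0.0022 1" --pt "0 0 0 0 -0.004 -0.0044 1" --pt "0 0 0 0 -0.0063 -0.0067 1" --pt "0 0 0 0 -0.0063 -0.0067 1" --pt "0 0 0 0 -0.0063 -0.0067 1" --pt "0 0 0 0 -0.0063 -0.0067 1"

```text
time: 12.32
tcp_pos: [0.5166, 0.0569, 0.1553]
eef_rot: [2.089, 2.337, 0.011]
force: [14.0, 3.6, 9.3]
width: 0.0118
gripper_force: 59.3
```

```bash
python3 m.py 6|head -2; python3 k.py 6;python3 - <<'E'
from h import *
w=load('wrist6');h=cv2.cvtColor(w['color'],cv2.COLOR_RGB2HSV).astype(int)
y=(abs(h[...,0]-23)<9)&(h[...,1]>110)&(h[...,2]>50);r=((h[...,0]<9)|(h[...,0]>171))&(h[...,1]>110)&(h[...,2]>45)
for v in range(0,18,3):
    q=np.nonzero(y[v])[0];print(v,q.min() if len(q) else 0,q.max() if len(q) else 0)
for v in range(60,200,40):
    q=np.nonzero(r[v])[0];print('r',v,q.min() if len(q) else 0,q.max() if len(q) else 0)
E
```

```text
12.475 [0.51657107 0.05691692 0.15525329] 0.011574091508993332 [14.86064645  3.65723701  9.69931383] 0.0026401089987316646
tcp angle 0.7862150805825291 r 0.1788273482027711
scene pred knob [207.8 143.2] knob px [207.25 142.75] rad px 3.3484497 bar a(y=0),a(y=.101) 0.7772887467988372 0.7691775510097789 knob-bar rad 0.01398353345294946 knob alone 0.7852619522214398 0.17485930621669715
side pred knob [220.3 120.3] knob px [220.4  120.74] rad px 3.2953496 bar a(y=0),a(y=.101) 0.7680785713976057 0.7595957250581504 knob-bar rad -0.009377965958338692 knob alone 0.7642792722286128 0.17432837890397032
wrist pred knob [258.7  -0.9] knob px [2.5627e+02 2.3000e-01] rad px 21.0 bar a(y=0),a(y=.101) 0.7707853145500073 0.7690016366929191 knob-bar rad 0.00995682535783881 knob alone 0.7681344601129161 0.17318878179862585
0 234 278
3 234 278
6 231 278
9 224 278
12 216 277
15 209 276
r 60 0 0
r 100 244 274
r 140 244 274
r 180 244 273
```

Emit:
drive_tool --pt "0 0 0 0 -0.0006 -0.0006 1" --pt "0 0 0 0 -0.0006 -0.0006 1" --pt "0 0 0 0 -0.0006 -0.0006 1" --pt "0 0 0 0 -0.0006 -0.0006 1" --pt "0 0 0 0 -0.0006 -0.0006 1" --pt "0 0 0 0 -0.0006 -0.0006 1"

```text
time: 13.22
tcp_pos: [0.516, 0.0568, 0.1559]
eef_rot: [2.089, 2.337, 0.011]
force: [14.7, 4.2, 9.2]
width: 0.0117
gripper_force: 59.2
```

```bash
python3 m.py 7|head -2; python3 k.py 7;python3 - <<'E'
from h import *
for n,(x,y,X,Y) in(('scene',(190,165,225,205)),('side',(195,155,225,185))):
    for t in'57':
        c=load(n+t)['color'][y:Y,x:X];q=np.argwhere(c.max(2)<50);print(n,t,len(q),(q.mean(0)[::-1]+[x,y]).round(1))
E
```

```text
13.375 [0.5160016  0.0568291  0.15582183] 0.01171836613031941 [15.47029894  4.44514841  9.56471489] 0.0016569451985767112
tcp angle 0.7907396991887136 r 0.17882476666701347
scene pred knob [207.8 143.2] knob px [207.25 142.75] rad px 3.3484497 bar a(y=0),a(y=.101) 0.7831932764491656 0.7792020739235069 knob-bar rad 0.004029140133007681 knob alone 0.7852619522214398 0.17485930621669715
side pred knob [220.3 120.3] knob px [220.4  120.74] rad px 3.2953496 bar a(y=0),a(y=.101) 0.7699198383791044 0.7593133291458971 knob-bar rad -0.009013666115211594 knob alone 0.7642792722286128 0.17432837890397032
wrist pred knob [260.   -0.4] knob px [257.43   0.36] rad px 21.5 bar a(y=0),a(y=.101) 0.7754474879735161 0.7734809630180218 knob-bar rad 0.005983826836566008 knob alone 0.7701665351280539 0.17344764568688742
scene 5 149 [206.7 188.9]
scene 7 140 [205.8 188.8]
side 5 306 [209.2 169.4]
side 7 310 [208.5 169.3]
```

Bar and knob agree within about 0.01 rad in all three views. The clip stays in the tray and the arm is still, so I hand in the job.

```bash
python3 -c "
from cell import arm
print(arm.close_job())"
```

```text
the job is handed in; nothing more can be done
None
```

The job is handed in: the black clip lies in the blue tray, and the arm is holding the plate still at about 0.775 rad, within roughly 0.01 rad of the yellow pointer in all three camera views.

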